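# Clear the fallen bottles off the reagent carousel and check its brake spring

## Task

Bottles have fallen over on the freely turning reagent carousel: lift every one of them off and lay them all in the white tray. Then, with the carousel empty, check its brake spring: pull the gauge's black handle out until its pointer stands level with the steel marker's fin, hold it there for at least three seconds, and let the slide go fully home again. Leave the timer, the tape roll and the hand lens where they are.

Things in the scene. Friction and masses are not known exactly. Their poses are not given: they have to be found in the camera images.
- carousel: reagent carousel, fixed to the bench: dark foot, white disc (radius 125 mm) that spins freely about the vertical axis, turning at any sideways push; disc face 30 mm above the bench with a lip round it (inner radius 119 mm, top 48 mm above the bench). Origin on the spin axis at bench height. The brake's spring gauge stands along its +y side, 185 mm from the axis, and is pulled along its -x axis
- disc_center (a point): middle of the disc's upper face, 30 mm above the bench
- brake_slide (a joint): how far the brake gauge's slide is pulled out, m: 0 fully home, 0.075 at the stop. Sprung: about 2.5 N just off home, rising 1.1 N per 10 mm; it goes home by itself when let go
- brake_handle (a point): grip point on the gauge's black upright handle, a bar 18 mm wide (along the carousel's y), 12 mm thick, from 47 to 97 mm above the bench; the point is on its centreline 80 mm up. Moves with the slide. Home, it is 30 mm in front of the grey housing (100x50x74 mm high); below it runs a scale rail 12 mm high
- brake_pointer (a point): lower end of the thin black pointer (3 mm) under the handle, just above the scale rail, on the handle's centreline
- brake_marker: small fixed steel marker, 16 mm long, 32 mm high with a thin fin, beside the scale rail on the side away from the disc; its place along the rail varies. Axes as the carousel's, origin at bench height under the fin. The pointer is level with the fin when both have the same x in the carousel's frame, 31 to 53 mm from home; the marker's y is 18 mm more
- monitor_corner (a point): nearest lower corner of the fixed monitor's screen, between disc and tray but farther back: 60 mm above the bench, on the screen's left face. The screen goes on from there 500 mm in world +x, 65 mm in -y and 410 mm up: keep arm and hand out of it, swinging in front of it (smaller x)
- tray: white open tray, fixed to the bench, 120 mm (x) by 176 mm (y), 45 mm high, walls and floor 4 mm; origin in the middle of its underside
- bottle_a: dropper bottle (brown or white body 30 mm in diameter and 60 mm long, then a narrower 18 mm cap and nozzle up to 88 mm), fallen and lying on the disc at the start; may be absent. Origin in the middle of its base, z along the bottle towards the nozzle
- bottle_a_mid (a point): middle of that bottle's body, on its axis 30 mm from the base (15 mm above whatever it lies on)
- bottle_b: dropper bottle (brown or white body 30 mm in diameter and 60 mm long, then a narrower 18 mm cap and nozzle up to 88 mm), fallen and lying on the disc at the start; may be absent. Origin in the middle of its base, z along the bottle towards the nozzle
- bottle_b_mid (a point): middle of that bottle's body, on its axis 30 mm from the base (15 mm above whatever it lies on)
- bottle_c: dropper bottle (brown or white body 30 mm in diameter and 60 mm long, then a narrower 18 mm cap and nozzle up to 88 mm), fallen and lying on the disc at the start; may be absent. Origin in the middle of its base, z along the bottle towards the nozzle
- bottle_c_mid (a point): middle of that bottle's body, on its axis 30 mm from the base (15 mm above whatever it lies on)
- bottle_d: dropper bottle (brown or white body 30 mm in diameter and 60 mm long, then a narrower 18 mm cap and nozzle up to 88 mm), fallen and lying on the disc at the start; may be absent. Origin in the middle of its base, z along the bottle towards the nozzle
- bottle_d_mid (a point): middle of that bottle's body, on its axis 30 mm from the base (15 mm above whatever it lies on)
- bottle_e: dropper bottle (brown or white body 30 mm in diameter and 60 mm long, then a narrower 18 mm cap and nozzle up to 88 mm), fallen and lying on the disc at the start; may be absent. Origin in the middle of its base, z along the bottle towards the nozzle
- bottle_e_mid (a point): middle of that bottle's body, on its axis 30 mm from the base (15 mm above whatever it lies on)
- timer: flat white bench timer 64x64x20 mm, a bystander on the bench; origin under its middle
- tape_roll: roll of tape 58 mm across, 19 mm high, a bystander on the bench; origin under its middle
- lens: black hand lens 145 mm long lying flat, a bystander on the bench; origin under its middle
Things that resemble listed ones, but are neither listed nor needed, are in the scene too. Leave any green look-alike of the bottle_b alone.

How it is judged:
By the outcome, as a careful person would: the job done as asked, in the order asked, and still so for the second after the job is handed in, with the robot touching nothing.
Of bottle_a, bottle_b, bottle_c, bottle_d, bottle_e only 3 to 5 are there at a start; the rules pass over those that are not, and their reading is None.
At some moment in a run one of bottle_a, bottle_b, bottle_c, bottle_d, bottle_e may be knocked a few centimetres aside while the robot is not near it.
Once in a run the grip may slacken for a moment while it holds something.
It also fails if it takes over 210 s, if anything falls off the work surface, if the arm or the gripper's body presses on something with over 40 N, if the wrist force passes 120 N, or if a joint passes its speed limit or range.

## Robot

A 7-joint arm with a two-finger parallel gripper is mounted at the origin on a cart in front of the work surface, level with it; the furniture and walls round the work are solid. World frame = base frame: x ahead of the robot, y to its left, z up, the work surface at z = 0. Lengths are in mm, angles in rad, forces in N, time in s.
With the tool pointing down it reaches from about 400 to 875 mm from the base axis. Payload 4.4 kg.
Tool frame: the origin (TCP) lies midway between the tips of the shut fingers; the grasp point (between the pads) lies 19 mm behind it; z points along the fingers, y is the line along which they close (so a half turn about z gives the same grasp; the last joint's range is limited). The gripper opens to 85 mm and grips with 20 to 120 N. Pads are 22 mm wide; open, the fingers measure 114 mm over their backs; the gripper's body (76 mm by 85 mm) begins 54 mm behind the grasp point. The pads swing forward as they close: fully open they stand 13 mm farther back than shut.
Start: joints at [1.164, 0.628, 0.038, 1.517, -0.027, 0.996, -0.02], TCP at [217.285, -612.622, 231.313] pointing down, gripper open.
Joint ranges: [-3.06, 3.06], [-0.37, 2.12], [-1.25, 1.32], [0.18, 2.47], [-1.1, 4.24], [0.23, 1.98], [-2.94, 2.94]. Speed limits (rad/s): [2.57, 2.57, 3.14, 3.14, 3.14, 3.14, 3.14].

## Interface

Orientations are given as [roll, pitch, yaw] about the fixed x, y, z axes, in that order (R = Rz(yaw) Ry(pitch) Rx(roll)).
In Python, from cell import readout, optics, order gives the robot as it stands.
- The arm moves only by the shell command python3 -m jog 'ROWS'. ROWS is a JSON object of lists of equal length, an entry for each row: "claw": the opening, from 0 (shut) to 1 (fully open); "xyz": the shift along the tool's x, y, z each as a share of 0.1 m, from -1 to 1, a list of three; "twist": the turn, a rotation vector about the tool's x, y, z each as a share of 180 degrees, from -1 to 1, a list of three. A call has 1 to 12 rows; each row shifts and turns the commanded pose from where the row before left it, along the tool's axes as they then stand; what a row does not reach is not made up. A row lasts 1/8 s, in which the tool goes at most 62.5 mm and 10.7 degrees, less where a joint would pass 70% of its speed; a pose out of reach is approached as far as the arm can. A call with a number of a shift or a turn outside -1 to 1 is refused whole. A call with a gripper value outside its range is refused whole. The fingers move at their own pace and stop on an object; the grip force is fixed at half the most. Time passes only in rows, so rows that do not move let the fingers close. It gives the time, the measured TCP pose, the force, the opening and the grip force at its end, in the units of the state.
- readout.read_state(): the state, without advancing time (a new reading comes with each control period).
- optics.get_image(name): name is "scene" or "top" or "wrist"; returns a dict with "color" (420x560x3 uint8, red, green, blue), "fovy" (degrees; the focal length in pixels is half the picture's height over the tangent of half this angle, whatever the lens; pixels are square), "cx", "cy" (the principal point, pixels), "k1" (the pictures are not rectified: a ray, as slopes to the right and down, at radius r is drawn at 1 + k1 r^2 times it, then the intrinsics apply), "view" (4x4, takes a point from world to camera coordinates). Camera axes: x right, y up, looking along -z (the intrinsics and any distortion apply to the point x, -y, -z); pixel columns grow to the right and rows downward; lengths in mm; the calibration is good to about 2 mm. A picture is of the moment at which its call begins. There is no depth.
- order.finish_job(): hands the job in; it is judged then, once.
Trained networks look in the newest picture that a camera, given by its name, has taken for a name from the list of things; names that differ only in an ending like _2 or _b are one class to them, and where a whole thing is asked for, a point or a joint stands for the part that bears it (a point fixed in the world has none). Each returns a list of dicts, best first, with "score" (0 to 1); they miss things now and then, are a little off and sometimes report something else, mostly with a low value. They report only what shows in the picture. A call takes as long as a camera call. They do not tell look-alikes from the thing itself.
- optics.boxes_of(camera, label): "rect" ([left, top, width, height] in pixels, round what is visible of it).
The state is a dict: "clock": time; "qpos": joint angles; "qd": joint speeds; "tau": joint torques, N m; "eef_pos": TCP position; "tool_rot": TCP orientation; "force": force on the tool from outside, world axes, zero at the start; "torque": the same for the moment, N m; "width": finger opening in mm; "gripper_force": force on a finger pad.
Only numpy, scipy, OpenCV 4.12 (cv2) and the standard library are available. Lean on these libraries where they do the work, as an engineer would, in place of code of your own. Each camera call takes 0.05 s, during which the arm holds its last target. There are 200 camera calls.

## Working session

There is one attempt and no reset: what is moved stays moved. The work goes in short steps, Python scripts to look and compute and a shell command to move; the robot and the scene stay as the last step left them, time stands still between calls to the robot, and variables do not carry over. Pictures are saved under pics/ and viewed, at most 14 in all, crops included, and the job is handed in when it is done.

```bash
ls; mkdir -p pics
python3 - <<'E'
from cell import readout, optics
import cv2,numpy as np
print(readout.read_state())
ims=[]
for n in ("scene","top","wrist"):
    d=optics.get_image(n); cv2.imwrite(f"pics/{n}0.png",d["color"][:,:,::-1])
    print(n,d["fovy"],d["cx"],d["cy"],d["k1"],np.round(d["view"],3).tolist())
    for l in ("bottle_a","carousel","tray","brake_handle","brake_marker"):
        print(l,[(b["rect"],round(b["score"],2)) for b in optics.boxes_of(n,l)])
E
```

```text
pics
{'clock': 0.0, 'qpos': array([ 1.1641825 ,  0.62934496,  0.03845603,  1.51836962, -0.02698774,
        0.99631159, -0.01999438]), 'qd': array([ 0.00030321,  0.00049496,  0.00141172,  0.00092653,  0.00063332,
       -0.00159158,  0.00058859]), 'tau': array([-6.95745930e-04, -5.63395393e+01,  1.22630272e+00, -1.93442899e+01,
        1.11056969e-02,  1.06009954e-02, -1.29961961e-05]), 'eef_pos': array([ 217.07044499, -612.0139938 ,  230.38960371]), 'tool_rot': array([-3.13967806e+00,  4.39238412e-05,  3.40814732e-01]), 'force': array([-2.76215282e-01, -3.58842285e-04, -5.64158992e-01]), 'torque': array([-0.02381069,  0.05137297,  0.00577783]), 'gripper_force': 0.0, 'width': 85.67439874540042}
scene 42.90548810335656 279.9609926399261 218.33223345328835 -0.03281650185433936 [[-0.861, -0.508, -0.025, 691.731], [0.207, -0.396, 0.895, -72.696], [-0.464, 0.765, 0.446, -1348.019], [0.0, 0.0, 0.0, 1.0]]
bottle_a [([232.2, 329.0, 35.4, 32.2], 0.95), ([277.8, 215.8, 23.7, 13.1], 0.65), ([318.5, 210.1, 25.0, 17.4], 0.51), ([295.1, 228.0, 17.9, 18.0], 0.49)]
carousel [([242.0, 203.6, 117.0, 8
[... 332 characters left out ...]
], [0.996, 0.026, 0.09, -600.342], [-0.09, 0.009, 0.996, -1130.605], [0.0, 0.0, 0.0, 1.0]]
bottle_a [([287.6, 197.1, 13.8, 27.5], 0.73), ([130.3, 258.1, 28.0, 13.0], 0.65), ([264.1, 226.9, 26.4, 11.8], 0.62), ([300.8, 230.3, 29.8, 22.6], 0.57)]
carousel [([226.6, 185.8, 120.5, 90.2], 0.87)]
tray [([368.3, 244.9, 66.2, 46.1], 0.57)]
brake_handle [([230.2, 238.2, 11.8, 9.4], 0.41)]
brake_marker [([262.1, 226.8, 31.7, 15.6], 0.63)]
wrist 69.7911071263544 277.993037950282 207.94874694677196 -0.052615190268538746 [[0.334, -0.943, -0.001, -649.563], [0.907, 0.322, -0.273, 36.237], [0.258, 0.091, 0.962, -378.972], [0.0, 0.0, 0.0, 1.0]]
bottle_a []
carousel []
tray []
brake_handle []
brake_marker []
```

Run:
```python
import cv2,numpy as np
a=cv2.imread("pics/scene0.png");b=cv2.imread("pics/top0.png")
c=np.hstack([cv2.resize(a[160:380,190:450],(400,338),interpolation=cv2.INTER_CUBIC),]) 
cv2.imwrite("pics/top_c.png",cv2.resize(b[150:330,200:440],(800,600),interpolation=cv2.INTER_CUBIC))
cv2.imwrite("pics/both.png",np.hstack([cv2.resize(a,(400,300)),cv2.resize(b,(400,300))]))
```

```text
(no output)
```

View pics/top_c.png

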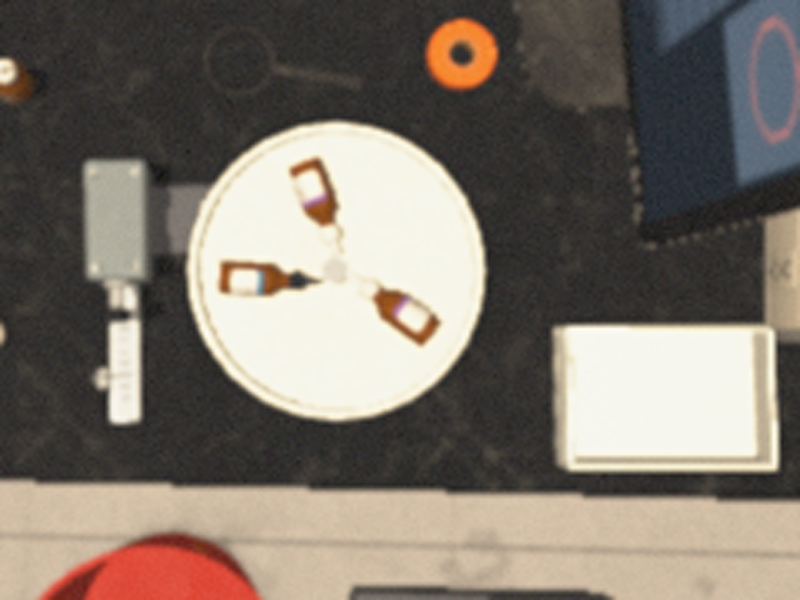

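View pics/scene0.png

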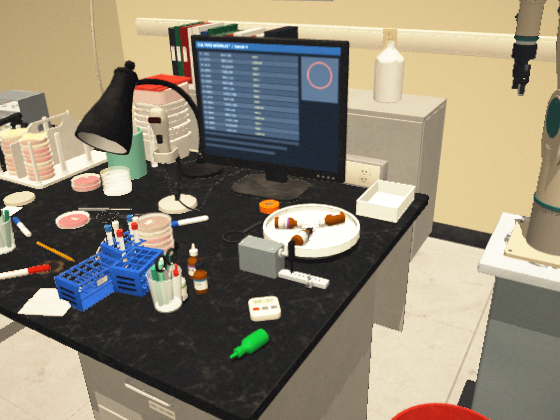

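The disc carries three brown bottles, at crop px (313,190), (253,279) and (408,315). The tray is at right, the gauge at left with its marker at crop (102,378), and the monitor at upper right. The green look-alike, at scene (250,345), is away from the disc.

```bash
cat > h.py <<'E'
import numpy as np, cv2
from cell import readout, optics
from scipy.spatial.transform import Rotation as R
def cam(n):
    d=optics.get_image(n); d["f"]=d["color"].shape[0]/2/np.tan(np.radians(d["fovy"]/2)); return d
def unproj(d,px,z):
    K=np.array([[d["f"],0,d["cx"]],[0,d["f"],d["cy"]],[0,0,1]])
    u=cv2.undistortPoints(np.array([[px]],float),K,np.array([d["k1"],0,0,0,0]))[0,0]
    V=np.array(d["view"]); r=V[:3,:3].T@np.array([u[0],-u[1],-1]); o=-V[:3,:3].T@V[:3,3]
    return o+r*(z-o[2])/r[2]
def proj(d,p):
    V=np.array(d["view"]); c=V[:3,:3]@np.array(p)+V[:3,3]; s=np.array([c[0],-c[1]])/-c[2]
    s=s*(1+d["k1"]*(s@s)); return s*d["f"]+[d["cx"],d["cy"]]
def go(p=None,yaw=None,s=None):
    """tool-frame total shift (in 0.1 m) and twist z (share of 180) to reach TCP p, tool down with yaw (rpy pi,0,yaw)"""
    s=s or readout.read_state(); T=R.from_euler("xyz",s["tool_rot"])
    rv=None
    if yaw is not None:
        c=[(T.inv()*R.from_euler("xyz",[np.pi,0,yaw+k*np.pi])).as_rotvec()/np.pi for k in(-1,0,1)]
        rv=[np.round(x,3).tolist() for x in c]
    sh=None if p is None else np.round(T.inv().apply(np.array(p)-s["eef_pos"])/100,3).tolist()
    print("at",np.round(s["eef_pos"],1),"rot",np.round(s["tool_rot"],3),"t",round(s["clock"],2),"w",round(s["width"],1),"gf",round(s["gripper_force"],1),"F",np.round(s["force"],1),"q7",np.round(s["qpos"],2))
    print("shift",sh,"twist(-pi,0,pi)",rv)
def boxes(n,l): return [(np.round(b["rect"],1).tolist(),round(b["score"],2)) for b in optics.boxes_of(n,l)]
E
python3 - <<'E'
from h import *
d=cam("top")
C=lambda x,y:(200+x*.3-.35,150+y*.3-.35)
def P(n,x,y,z): print(n,np.round(unproj(d,C(x,y),z),1))
P("disc",337,271,46)
for n,a,b in(("A",(307,162),(338,245)),("B",(220,278),(318,281)),("C",(431,336),(362,283))):
    P(n+" base",*a,45);P(n+" noz",*b,45)
for n,x,y in(("A",313,190),("B",250,279),("C",408,315)):P(n+"body",x,y,48)
for x,y in((84,160),(150,160),(150,278),(86,278)):P("housing",x,y,74)
P("handle",122,300,97);P("marker",102,378,32);P("marker z0",102,378,20);P("railend",124,423,12)
for x,y in((556,326),(775,326),(775,470),(562,470)):P("tray",x,y,45)
P("mon",648,240,60);P("lens",240,60,5);P("lens e",360,82,5);P("tape",462,54,19)
w=cam("wrist");V=np.array(w["view"]);o=-V[:3,:3].T@V[:3,3]
s=readout.read_state();T=R.from_euler("xyz",s["tool_rot"]);print("wristcam in tool",T.inv().apply(o-s["eef_pos"]),"axis",T.inv().apply(V[:3,:3].T@[0,0,-1]),"up",T.inv().apply(V[:3,:3].T@[0,1,0]))
go([-0+450,-300,250],0)
E
```

```text
disc [558.  250.4  46. ]
A base [651.2 278.1  45. ]
A noz [580.3 250.   45. ]
B base [549.5 350.1  45. ]
B noz [549.1 266.4  45. ]
C base [504.7 169.3  45. ]
C noz [548.3 228.8  45. ]
Abody [626.8 272.5  48. ]
Bbody [549.1 324.5  48. ]
Cbody [522.  189.5  48. ]
housing [643.8 465.7  74. ]
housing [645.3 410.6  74. ]
housing [546.5 407.3  74. ]
housing [545.1 460.3  74. ]
handle [526.8 427.6  97. ]
marker [462.  448.9  32. ]
marker z0 [461.8 450.2  20. ]
railend [423.3 430.7  12. ]
tray [515.9  62.8  45. ]
tray [ 520.7 -123.9   45. ]
tray [ 399.5 -122.6   45. ]
tray [394.9  57.2  45. ]
mon [590.1 -11.3  60. ]
lens [747.6 338.8   5. ]
lens e [730.5 230.8   5. ]
tape [755.2 141.8  19. ]
wristcam in tool [  68.5626437    -0.23805849 -142.74774003] axis [-2.73119156e-01 -6.51104112e-04  9.61979991e-01] up [ 9.61980209e-01 -1.14101036e-04  2.73119141e-01]
at [ 217.3 -612.6  231.3] rot [ 3.141 -0.     0.341] t 1.0 w 85.4 gf 0.0 F [-0.7 -1.2 -0.3] q7 [ 1.16  0.63  0.04  1.52 -0.03  1.   -0.02]
shift [3.238, -2.169, -0.187] twist(-pi,0,pi) [[0.0, 0.0, -0.892], [0.0, -0.0, 0.108], [0.0, 0.0, -0.892]]
```

```bash
python3 -m jog '{"claw":[1,1,1,1,1,1,1,1,1,1],"xyz":[[0.33,-0.22,-0.02],[0.33,-0.22,-0.02],[0.33,-0.22,-0.02],[0.33,-0.22,-0.02],[0.33,-0.22,-0.02],[0.33,-0.22,-0.02],[0.33,-0.22,-0.02],[0.33,-0.22,-0.02],[0.33,-0.22,-0.02],[0.27,-0.19,-0.02]],"twist":[[0,0,0],[0,0,0],[0,0,0],[0,0,0],[0,0,0],[0,0,0],[0,0,0],[0,0,0],[0,0,0],[0,0,0]]}'
python3 -m jog '{"claw":[1,1,1,1,1,1,1,1,1,1,1,1],"xyz":[[0.2,-0.39,0],[0.2,-0.39,0],[0.2,-0.39,0],[0.2,-0.39,0],[0.2,-0.39,0],[0.2,-0.39,0],[0.2,-0.39,0],[0.2,-0.39,0],[0.2,-0.39,0],[0.2,-0.39,0],[0.2,-0.39,0],[0.2,-0.39,0]],"twist":[[0,0,0],[0,0,0],[0,0,0],[0,0,0],[0,0,0],[0,0,0],[0,0,0],[0,0,0],[0,0,0],[0,0,0],[0,0,0],[0,0,0]]}'
python3 - <<'E'
from h import *
d=cam("wrist");cv2.imwrite("pics/w1.png",d["color"][:,:,::-1])
np.save("w1.npy",d,allow_pickle=True)
print(boxes("wrist","bottle_a"),boxes("wrist","brake_marker"),boxes("wrist","brake_handle"),boxes("wrist","carousel"))
go([626,272,150],.375)
E
```

```text
clock: 2.25
eef_pos: [451.2, -298.3, 251.6]
tool_rot: [3.141, -0.001, 0.342]
force: [-0.4, 1.0, -0.1]
width: 85.9
gripper_force: 0.0
clock: 3.75
eef_pos: [520.1, 222.8, 251.5]
tool_rot: [3.141, -0.001, 0.341]
force: [0.5, -1.4, 0.2]
width: 85.2
gripper_force: 0.0
[([254.8, 47.9, 27.7, 84.8], 0.79), ([175.0, 107.9, 75.2, 45.5], 0.71), ([275.8, 149.9, 50.2, 62.8], 0.65)] [([87.1, 155.0, 13.2, 13.1], 0.71), ([66.1, 102.6, 49.0, 31.5], 0.43)] [([65.0, 102.5, 52.3, 33.8], 0.78)] [([64.2, 2.2, 312.1, 241.3], 0.78)]
at [519.8 220.7 251.2] rot [3.141e+00 1.000e-03 3.410e-01] t 4.0 w 85.1 gf 0.0 F [-0.2  0.5  0. ] q7 [-0.41  0.48 -0.06  1.73  0.04  0.93 -1.72]
shift [1.173, -0.129, 1.011] twist(-pi,0,pi) [[0.0, -0.0, 0.989], [0.0, 0.0, -0.011], [0.0, -0.0, 0.989]]
```

View pics/w1.png

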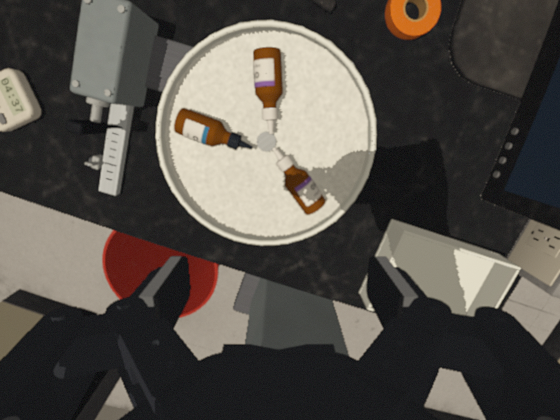

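Wrist view: bottles lie with bases near (266,50), (180,121) and (312,208), nozzles towards the hub at (267,141). Gauge rail is at (115,150), marker at (93,161).

Run:
```python
from h import *
d=np.load("w1.npy",allow_pickle=True).item()
U=lambda p,z:unproj(d,p,z)
print("hub",U((266.5,141),32).round(1))
hsv=cv2.cvtColor(d["color"],cv2.COLOR_RGB2HSV)
for n,b,z in(("A",(266,50),(269.5,128)),("B",(180,121),(252,147)),("C",(313,209),(281,158))):
    B=U(b,46);N=U(z,45);v=(N-B)[:2];L=np.hypot(*v);m=B+(N-B)*30/L
    print(n,B.round(1),N.round(1),"L",L.round(1),"mid",m.round(1),"yaw",np.arctan2(v[1],v[0]).round(3))
print("marker fin",U((93,158),32).round(1),"box",U((93.7,161.5),16).round(1),"pointer?",U((93,123),20).round(1))
print("handle top?",U((92,125),97).round(1))
```

```text
hub [560.6 252.   32. ]
A [651.4 283.3  46. ] [576.2 253.3  45. ] L 81.0 mid [623.5 272.2  45.6] yaw -2.762
B [550.4 350.7  46. ] [549.6 265.3  45. ] L 85.4 mid [550.1 320.7  45.6] yaw -1.58
C [504.4 173.   46. ] [548.8 229.8  45. ] L 72.2 mid [522.9 196.6  45.6] yaw 0.907
marker fin [472.  445.9  32. ] box [462.9 453.   16. ] pointer? [510.8 460.6  20. ]
handle top? [523.8 417.   97. ]
```

```bash
python3 -m jog '{"claw":[0.75,0.75,0.75,0.75,0.75,0.75,0.75,0.75,0.75,0.75,0.75],"xyz":[[0.231,-0.028,0.2],[0.231,-0.028,0.2],[0.231,-0.028,0.2],[0.231,-0.028,0.2],[0.232,-0.028,0.2],[0,0,0],[0,0,0.25],[0,0,0.3],[0,0,0.3],[0,0,0.2],[0,0,0.1]],"twist":[[0,0,-0.006],[0,0,-0.006],[0,0,0],[0,0,0],[0,0,0],[0,0,0],[0,0,0],[0,0,0],[0,0,0],[0,0,0],[0,0,0]]}'
python3 -m jog '{"claw":[0,0,0,0,0,0],"xyz":[[0,0,0],[0,0,0],[0,0,0],[0,0,0],[0,0,0],[0,0,0]],"twist":[[0,0,0],[0,0,0],[0,0,0],[0,0,0],[0,0,0],[0,0,0]]}'
```

```text
clock: 5.38
eef_pos: [622.5, 275.1, 36.0]
tool_rot: [3.141, 0.001, 0.378]
force: [0.2, 0.8, 0.4]
width: 64.1
gripper_force: 0.0
clock: 6.12
eef_pos: [623.5, 276.4, 37.7]
tool_rot: [-3.142, -0.002, 0.378]
force: [0.1, -1.0, 5.9]
width: 28.1
gripper_force: 59.8
```

```bash
python3 -m jog '{"claw":[0,0,0,0,0,0,0],"xyz":[[0,0,-0.1],[0,0,-0.15],[0,0,-0.2],[0,0,-0.25],[0,0,-0.25],[0,0,-0.2],[0,0,0]],"twist":[[0,0,0],[0,0,0],[0,0,0],[0,0,0],[0,0,0],[0,0,0],[0,0,0]]}'
python3 - <<'E'
from h import *
go([472,18,150],0)
d=cam("top");cv2.imwrite("pics/t2.png",cv2.resize(d["color"][150:330,200:440,::-1],(800,600),interpolation=cv2.INTER_CUBIC))
w=cam("wrist");np.save("w2.npy",w,allow_pickle=True);cv2.imwrite("pics/w2.png",w["color"][:,:,::-1])
print(boxes("wrist","bottle_a"))
E
```

```text
clock: 7.0
eef_pos: [624.3, 276.8, 154.4]
tool_rot: [-3.141, -0.005, 0.378]
force: [-0.5, 0.1, -0.8]
width: 27.8
gripper_force: 59.2
at [624.3 276.8 154.4] rot [-3.141 -0.005  0.378] t 7.0 w 27.8 gf 59.2 F [-0.5  0.1 -0.8] q7 [-0.42  0.75 -0.07  1.49  0.06  0.89 -1.7 ]
shift [-2.371, 1.842, 0.031] twist(-pi,0,pi) [[0.002, -0.001, -0.88], [-0.0, -0.002, 0.12], [0.002, -0.001, -0.88]]
[([166.7, 231.2, 58.7, 54.4], 0.95), ([244.4, 201.5, 63.5, 149.5], 0.93), ([299.4, 304.9, 21.8, 37.7], 0.56)]
```

View pics/w2.png

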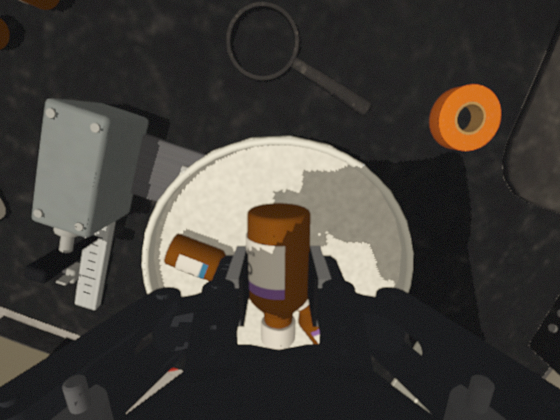

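The bottle is held well by its body at (280,260), and the other two still lie on the disc.

```bash
python3 -m jog '{"claw":[0,0,0,0,0,0,0,0,0,0,0,0],"xyz":[[-0.296,0.23,0.004],[-0.296,0.23,0.004],[-0.296,0.23,0.004],[-0.296,0.23,0.004],[-0.296,0.23,0.004],[-0.296,0.23,0.004],[-0.296,0.23,0.004],[-0.296,0.23,0.004],[0,0,0],[0,0,0],[0,0,0],[0,0,0]],"twist":[[0,0,0],[0,0,0],[0,0,0],[0,0,0],[0,0,0],[0,0,0],[0,0,0],[0,0,0],[0,0,0.04],[0,0,0.04],[0,0,0.04],[0,0,0]]}'
python3 - <<'E'
from h import *
go([472,18,13],0)
w=cam("wrist");np.save("w3.npy",w,allow_pickle=True);cv2.imwrite("pics/w3.png",w["color"][:,:,::-1])
print([ (p,proj(w,p).round(0)) for p in((517.5,56,45),(517.5,-120,45),(397.5,56,45))])
E
```

```text
clock: 8.65
eef_pos: [470.2, 17.6, 147.5]
tool_rot: [3.141, 0.001, 0.003]
force: [0.2, 0.2, -0.4]
width: 28.1
gripper_force: 63.8
at [470.2  17.6 147.5] rot [3.141e+00 1.000e-03 3.000e-03] t 8.65 w 28.1 gf 63.8 F [ 0.2  0.2 -0.4] q7 [-0.11  0.51  0.02  2.09 -0.01  0.54 -1.65]
shift [0.02, -0.005, 1.345] twist(-pi,0,pi) [[-0.001, 0.0, -0.999], [0.0, 0.0, 0.001], [-0.001, 0.0, -0.999]]
[((517.5, 56, 45), array([231., 150.])), ((517.5, -120, 45), array([446., 151.])), ((397.5, 56, 45), array([236., 283.]))]
```

View pics/w3.png

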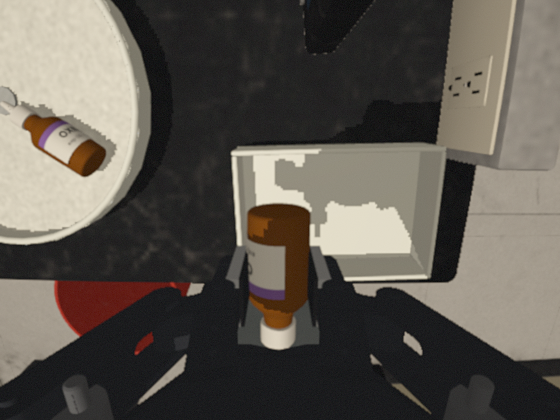

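Tray corners are at (231,150) and (446,151), matching my measurement; the bottle is over the tray's left part.

```bash
python3 -m jog '{"claw":[0,0,0,0,0,0,0,0,0,0],"xyz":[[0.02,0,0.2],[0,0,0.25],[0,0,0.25],[0,0,0.2],[0,0,0.15],[0,0,0.1],[0,0,0.08],[0,0,0.06],[0,0,0.03],[0,0,0]],"twist":[[0,0,0],[0,0,0],[0,0,0],[0,0,0],[0,0,0],[0,0,0],[0,0,0],[0,0,0],[0,0,0],[0,0,0]]}'
```

```text
clock: 9.95
eef_pos: [473.1, 17.5, 16.8]
tool_rot: [-3.141, 0.002, 0.003]
force: [0.6, -0.4, -0.5]
width: 27.7
gripper_force: 63.8
```

```bash
python3 -m jog '{"claw":[0,0,0.42,0.42,0.42,0.45,0.45],"xyz":[[0,0,0.03],[0,0,0],[0,0,0],[0,0,0],[0,0,0],[0,0,-0.1],[0,0,-0.2]],"twist":[[0,0,0],[0,0,0],[0,0,0],[0,0,0],[0,0,0],[0,0,0],[0,0,0]]}'
python3 -m jog '{"claw":[0.45,0.45,0.75,0.75,0.75,0.75],"xyz":[[0,0,-0.3],[0,0,-0.4],[0,0,-0.4],[0,0,-0.4],[0,0,-0.3],[0,0,-0.1]],"twist":[[0,0,0],[0,0,0],[0,0,0],[0,0,0],[0,0,0],[0,0,0]]}'
python3 - <<'E'
from h import *
go([522.5,195,150],.907)
w=cam("wrist");np.save("w4.npy",w,allow_pickle=True);cv2.imwrite("pics/w4.png",w["color"][:,:,::-1])
print(boxes("wrist","bottle_a"))
E
```

```text
clock: 10.82
eef_pos: [472.4, 17.6, 44.1]
tool_rot: [3.141, 0.003, 0.002]
force: [0.2, -0.6, -1.0]
width: 38.7
gripper_force: 0.0
clock: 11.58
eef_pos: [474.0, 17.7, 236.0]
tool_rot: [3.142, -0.002, 0.001]
force: [-0.2, -0.3, 0.0]
width: 64.0
gripper_force: 0.0
at [474.   17.7 236. ] rot [ 3.142e+00 -2.000e-03  1.000e-03] t 11.57 w 64.0 gf 0.0 F [-0.2 -0.3  0. ] q7 [ 0.14  0.39 -0.32  1.98  0.17  0.8  -1.85]
shift [0.486, -1.772, 0.861] twist(-pi,0,pi) [[-0.001, -0.0, 0.712], [0.0, -0.001, -0.288], [-0.001, -0.0, 0.712]]
[([71.4, 110.8, 82.5, 55.2], 0.77), ([2.8, 105.9, 49.4, 31.2], 0.58)]
```

View pics/w4.png

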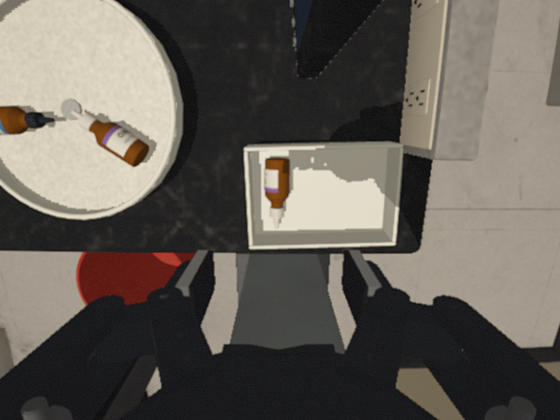

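The first bottle lies in the tray at (276,190). Bottle C is on the disc at (118,142) and B at (15,120).

Run:
```python
from h import *
d=np.load("w4.npy",allow_pickle=True).item()
B=unproj(d,(142,157),46);N=unproj(d,(78,112),45);v=(N-B)[:2];L=np.hypot(*v);m=B+(N-B)*30/L;y=np.arctan2(v[1],v[0])
print(B.round(1),N.round(1),L,m.round(1),y, "hub",unproj(d,(71,106),32).round(1))
s=readout.read_state(); d0=m[:2]-s["eef_pos"][:2]; print(d0)
go([m[0],m[1],120],y)
```

```text
[506.9 169.   46. ] [556.2 235.7  45. ] 82.97454919279235 [524.7 193.1  45.6] 0.9342489848785044 hub [563.4 251.5  32. ]
[ 51.10334504 175.5381087 ]
at [473.6  17.5 234.7] rot [3.141e+00 0.000e+00 1.000e-03] t 11.68 w 64.1 gf 0.0 F [-0.9  0.2 -0.5] q7 [ 0.14  0.39 -0.32  1.98  0.17  0.8  -1.85]
shift [0.514, -1.755, 1.146] twist(-pi,0,pi) [[0.0, -0.0, 0.703], [0.0, 0.0, -0.297], [0.0, -0.0, 0.703]]
```

```bash
python3 -m jog '{"claw":[0.75,0.75,0.75,0.75,0.75,0.75,0.75,0.75,0.75,0.75,0.75,0.75],"xyz":[[0.085,-0.293,0.19],[0.085,-0.293,0.19],[0.085,-0.293,0.19],[0.085,-0.293,0.19],[0.085,-0.293,0.19],[0.085,-0.293,0.19],[0,0,0],[0,0,0],[0,0,0],[0,0,0],[0,0,0],[0,0,0]],"twist":[[0,0,0],[0,0,0],[0,0,0],[0,0,0],[0,0,0],[0,0,0],[0,0,-0.049],[0,0,-0.049],[0,0,-0.049],[0,0,-0.049],[0,0,-0.049],[0,0,-0.049]]}'
python3 - <<'E'
from h import *
go([524,193.5,34],.925)
w=cam("wrist");np.save("w5.npy",w,allow_pickle=True);cv2.imwrite("pics/w5.png",w["color"][:,:,::-1])
print(boxes("wrist","bottle_a"))
print(proj(w,(507,169,45)),proj(w,(524,193,45)))
E
```

```text
clock: 13.18
eef_pos: [522.4, 193.1, 117.9]
tool_rot: [-3.138, 0.004, 0.931]
force: [-0.8, -0.0, -0.4]
width: 64.2
gripper_force: 0.0
at [522.4 193.1 117.9] rot [-3.138  0.004  0.931] t 13.18 w 64.2 gf 0.0 F [-0.8 -0.  -0.4] q7 [-0.08  0.7  -0.51  1.87  0.5   0.71 -1.52]
shift [0.016, 0.013, 0.839] twist(-pi,0,pi) [[-0.002, -0.002, -0.998], [-0.001, 0.001, 0.002], [-0.002, -0.002, -0.998]]
[([258.0, 135.7, 47.2, 124.0], 0.96), ([150.4, 0.9, 98.1, 118.9], 0.95)]
[281.79366844 252.27727295] [281.00086865 216.28229724]
```

View pics/w5.png

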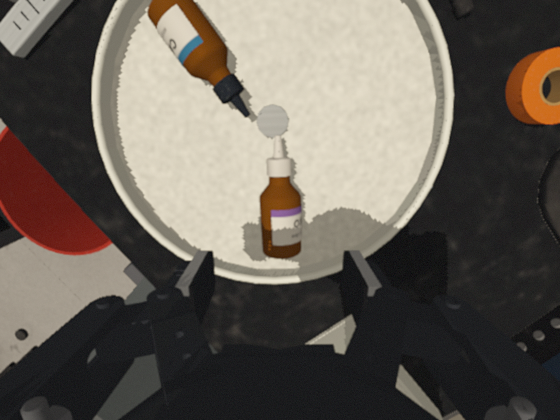

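Bottle C stands square between the fingers, body from (281,180) to (283,257).

```bash
python3 -m jog '{"claw":[0.75,0.75,0.75,0.75,0.75,0,0,0,0,0,0],"xyz":[[0.01,0,0.2],[0,0,0.25],[0,0,0.2],[0,0,0.14],[0,0,0.04],[0,0,0],[0,0,0],[0,0,0],[0,0,0],[0,0,0],[0,0,0]],"twist":[[0,0,0],[0,0,0],[0,0,0],[0,0,0],[0,0,0],[0,0,0],[0,0,0],[0,0,0],[0,0,0],[0,0,0],[0,0,0]]}'
python3 -m jog '{"claw":[0,0,0,0,0,0,0],"xyz":[[0,0,-0.1],[0,0,-0.15],[0,0,-0.2],[0,0,-0.25],[0,0,-0.25],[0,0,-0.2],[0,0,0]],"twist":[[0,0,0],[0,0,0],[0,0,0],[0,0,0],[0,0,0],[0,0,0],[0,0,0]]}'
python3 - <<'E'
from h import *
go([443,-82,150],0)
E
```

```text
clock: 14.65
eef_pos: [524.8, 194.4, 37.6]
tool_rot: [-3.141, 0.0, 0.925]
force: [-0.4, -0.5, 7.1]
width: 28.2
gripper_force: 59.4
clock: 15.52
eef_pos: [525.6, 194.8, 153.8]
tool_rot: [3.141, -0.002, 0.925]
force: [0.3, -0.3, -0.3]
width: 28.5
gripper_force: 59.0
at [525.6 194.8 153.8] rot [ 3.141e+00 -2.000e-03  9.250e-01] t 15.53 w 28.5 gf 59.0 F [ 0.3 -0.3 -0.3] q7 [-0.05  0.65 -0.55  1.84  0.47  0.78 -1.49]
shift [-2.707, 1.007, 0.032] twist(-pi,0,pi) [[0.001, -0.0, -0.706], [-0.0, -0.001, 0.294], [0.001, -0.0, -0.706]]
```

```bash
python3 -m jog '{"claw":[0,0,0,0,0,0,0,0],"xyz":[[-0.338,0.126,0.004],[-0.338,0.126,0.004],[-0.338,0.126,0.004],[-0.338,0.126,0.004],[-0.338,0.126,0.004],[-0.338,0.126,0.004],[-0.338,0.126,0.004],[-0.338,0.126,0.004]],"twist":[[0,0,0],[0,0,0],[0,0,0],[0,0,0],[0,0,0],[0,0,0],[0,0,0],[0,0,0]]}'
python3 -m jog '{"claw":[0,0,0,0,0,0,0],"xyz":[[0,0,0],[0,0,0],[0,0,0],[0,0,0],[0,0,0],[0,0,0],[0,0,0]],"twist":[[0,0,0.049],[0,0,0.049],[0,0,0.049],[0,0,0.049],[0,0,0.049],[0,0,0.049],[0,0,0]]}'
python3 - <<'E'
from h import *
go([443,-82,13],0)
w=cam("wrist");cv2.imwrite("pics/w6.png",w["color"][:,:,::-1])
print(boxes("wrist","bottle_a"))
E
```

```text
clock: 16.52
eef_pos: [441.4, -83.4, 148.2]
tool_rot: [-3.139, 0.002, 0.925]
force: [0.9, -0.2, -0.5]
width: 28.2
gripper_force: 59.0
clock: 17.4
eef_pos: [441.8, -82.3, 148.3]
tool_rot: [3.141, 0.003, 0.003]
force: [-0.6, 0.5, -0.2]
width: 28.2
gripper_force: 59.0
at [441.8 -82.3 148.3] rot [3.141e+00 3.000e-03 3.000e-03] t 17.4 w 28.2 gf 59.0 F [-0.6  0.5 -0.2] q7 [ 0.34  0.5  -0.31  2.13  0.28  0.55 -1.74]
shift [0.016, -0.003, 1.353] twist(-pi,0,pi) [[-0.002, 0.0, -0.999], [0.0, 0.001, 0.001], [-0.002, 0.0, -0.999]]
[([144.8, 130.7, 40.3, 97.2], 0.83), ([249.5, 149.6, 61.9, 185.6], 0.56)]
```

```bash
python3 -m jog '{"claw":[0,0,0,0,0,0,0,0,0,0,0],"xyz":[[0.015,0,0.2],[0,0,0.25],[0,0,0.25],[0,0,0.2],[0,0,0.15],[0,0,0.1],[0,0,0.08],[0,0,0.07],[0,0,0.03],[0,0,0.02],[0,0,0]],"twist":[[0,0,0],[0,0,0],[0,0,0],[0,0,0],[0,0,0],[0,0,0],[0,0,0],[0,0,0],[0,0,0],[0,0,0],[0,0,0]]}'
python3 -m jog '{"claw":[0.42,0.42,0.42,0.45,0.45,0.45,0.45,0.75,0.75,0.75,0.75],"xyz":[[0,0,0],[0,0,0],[0,0,0],[0,0,-0.1],[0,0,-0.2],[0,0,-0.3],[0,0,-0.4],[0,0,-0.4],[0,0,-0.4],[0,0,-0.3],[0,0,0]],"twist":[[0,0,0],[0,0,0],[0,0,0],[0,0,0],[0,0,0],[0,0,0],[0,0,0],[0,0,0],[0,0,0],[0,0,0],[0,0,0]]}'
python3 - <<'E'
from h import *
d=cam("top");print(boxes("top","bottle_b"));print("proj",proj(d,(550,320,45)),[proj(d,p).round(0) for p in((472,18,20),(443,-82,20))])
go([540,230,234],.35)
E
```

```text
clock: 18.88
eef_pos: [443.6, -82.4, 13.6]
tool_rot: [-3.141, 0.002, 0.002]
force: [-0.0, -0.5, -0.6]
width: 28.0
gripper_force: 59.0
clock: 20.25
eef_pos: [445.1, -82.6, 226.1]
tool_rot: [3.14, -0.003, 0.001]
force: [-0.2, -0.0, -0.2]
width: 64.1
gripper_force: 0.0
[([376.2, 253.5, 8.8, 28.0], 0.8), ([265.4, 227.4, 30.6, 11.9], 0.67), ([407.4, 257.1, 13.6, 27.5], 0.66), ([134.3, 255.5, 24.6, 14.1], 0.49)]
proj [276.22994151 233.1421517 ] [array([380., 263.]), array([415., 274.])]
at [443.3 -82.6 223.8] rot [3.141e+00 2.000e-03 1.000e-03] t 20.35 w 64.0 gf 0.0 F [-0.1 -0.1 -0.2] q7 [ 0.59  0.42 -0.64  2.04  0.35  0.79 -1.83]
shift [0.97, -3.125, -0.107] twist(-pi,0,pi) [[0.001, -0.0, 0.889], [0.0, 0.001, -0.111], [0.001, -0.0, 0.889]]
```

```bash
python3 -m jog '{"claw":[0.75,0.75,0.75,0.75,0.75,0.75,0.75,0.75,0.75,0.75],"xyz":[[0.1,-0.403,0.07],[0.1,-0.403,0.07],[0.1,-0.403,0.07],[0.1,-0.403,0.07],[0.1,-0.403,0.07],[0.1,-0.403,0.07],[0.11,-0.403,0.07],[0.12,-0.403,0.07],[0.12,-0.403,0.07],[0.12,-0.403,0.07]],"twist":[[0,0,0],[0,0,0],[0,0,0],[0,0,0],[0,0,0],[0,0,0],[0,0,0],[0,0,0],[0,0,0],[0,0,0]]}'
python3 -m jog '{"claw":[0.75,0.75,0.75,0.75,0.75,0.75,0.75,0.75,0.75,0.75,0.75],"xyz":[[0,0,0],[0,0,0],[0,0,0],[0,0,0],[0,0,0],[0,0,0],[0,0,0],[0,0,0],[0,0,0],[0,0,0],[0,0,0]],"twist":[[0,0,-0.05],[0,0,-0.05],[0,0,-0.05],[0,0,-0.05],[0,0,-0.05],[0,0,-0.05],[0,0,-0.05],[0,0,-0.05],[0,0,-0.05],[0,0,-0.05],[0,0,0]]}'
python3 - <<'E'
from h import *
go([550,320.5,34],1.57)
w=cam("wrist");np.save("w7.npy",w,allow_pickle=True);cv2.imwrite("pics/w7.png",w["color"][:,:,::-1])
print(boxes("wrist","bottle_a"))
E
```

```text
clock: 21.6
eef_pos: [549.3, 321.5, 151.2]
tool_rot: [3.139, 0.005, 0.002]
force: [-0.4, 0.3, -0.2]
width: 64.2
gripper_force: 0.0
clock: 22.98
eef_pos: [549.2, 320.3, 151.6]
tool_rot: [-3.137, 0.001, 1.571]
force: [0.2, -0.1, 0.3]
width: 64.0
gripper_force: 0.0
at [549.2 320.3 151.6] rot [-3.137e+00  1.000e-03  1.571e+00] t 22.98 w 64.0 gf 0.0 F [ 0.2 -0.1  0.3] q7 [-0.06  0.87 -0.93  1.61  0.77  1.07 -1.22]
shift [0.004, 0.014, 1.175] twist(-pi,0,pi) [[-0.001, -0.003, -1.0], [-0.002, 0.0, 0.0], [-0.001, -0.003, -1.0]]
[([263.9, 164.1, 34.1, 102.5], 0.55)]
```

View pics/w7.png

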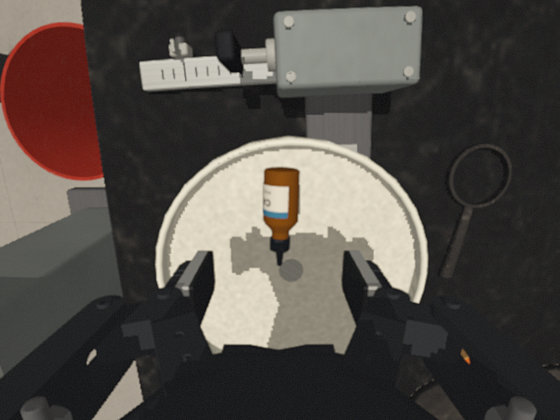

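Bottle B lies square between the fingers at (281,200). The gauge handle shows at (229,50), with the marker at (180,47).

Run:
```python
from h import *
d=np.load("w7.npy",allow_pickle=True).item()
B=unproj(d,(281,172),46);N=unproj(d,(280,264),45);v=(N-B)[:2];L=np.hypot(*v);m=B+(N-B)*30/L
print(B.round(1),N.round(1),L,m.round(1),np.arctan2(v[1],v[0]))
go([m[0],m[1],36],1.57)
print("marker",unproj(d,(180,42),32).round(1),unproj(d,(180,50),16).round(1),"pointer",unproj(d,(232,72),12).round(1),"handle top",unproj(d,(226,42),97).round(1))
cv2.imwrite("pics/g.png",cv2.resize(d["color"][0:130,120:300,::-1],(800,578),interpolation=cv2.INTER_CUBIC))
```

```text
[550.3 350.   46. ] [549.7 265.6  45. ] 84.42338094365097 [550.1 320.   45.6] -1.5782848716777205
at [549.6 320.5 152.3] rot [-3.138e+00  1.000e-03  1.570e+00] t 23.07 w 64.1 gf 0.0 F [ 0.5 -0.5  0.2] q7 [-0.06  0.87 -0.93  1.61  0.77  1.07 -1.22]
shift [-0.003, 0.01, 1.163] twist(-pi,0,pi) [[0.001, 0.002, 1.0], [-0.001, 0.0, -0.0], [0.001, 0.002, 1.0]]
marker [469.4 452.8  32. ] [464.2 450.3  16. ] pointer [507.5 432.7  12. ] handle top [516.9 436.8  97. ]
```

View pics/g.png

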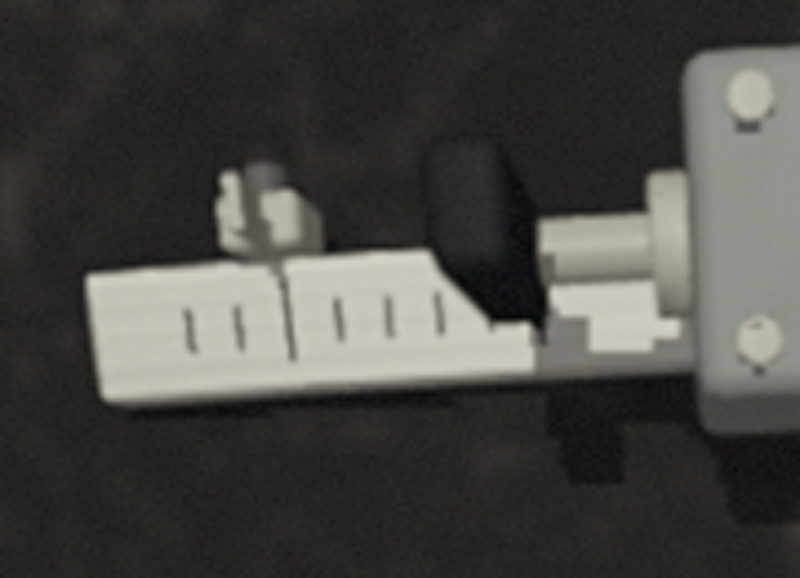

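The crop shows the handle at home, dark block at (470,220), with the marker's thin dark fin at (265,180), above the scale's long tick.

```bash
python3 -m jog '{"claw":[0.75,0.75,0.75,0.75,0.75,0.75,0,0,0,0,0,0],"xyz":[[0,0.01,0.2],[0,0,0.3],[0,0,0.3],[0,0,0.2],[0,0,0.12],[0,0,0.04],[0,0,0],[0,0,0],[0,0,0],[0,0,0],[0,0,0],[0,0,0]],"twist":[[0,0,0],[0,0,0],[0,0,0],[0,0,0],[0,0,0],[0,0,0],[0,0,0],[0,0,0],[0,0,0],[0,0,0],[0,0,0],[0,0,0]]}'
python3 -m jog '{"claw":[0,0,0,0,0,0,0],"xyz":[[0,0,-0.1],[0,0,-0.15],[0,0,-0.2],[0,0,-0.25],[0,0,-0.25],[0,0,-0.2],[0,0,0]],"twist":[[0,0,0],[0,0,0],[0,0,0],[0,0,0],[0,0,0],[0,0,0],[0,0,0]]}'
python3 - <<'E'
from h import *
go([472,-32,150],0)
E
```

```text
clock: 24.58
eef_pos: [551.7, 321.3, 38.6]
tool_rot: [-3.141, -0.001, 1.572]
force: [0.3, -1.1, 5.9]
width: 28.0
gripper_force: 59.6
clock: 25.45
eef_pos: [552.0, 321.7, 154.8]
tool_rot: [3.14, -0.002, 1.572]
force: [-1.1, -1.2, -1.0]
width: 28.1
gripper_force: 59.2
at [552.  321.7 154.8] rot [ 3.140e+00 -2.000e-03  1.572e+00] t 25.45 w 28.1 gf 59.2 F [-1.1 -1.2 -1. ] q7 [-0.06  0.87 -0.93  1.61  0.77  1.07 -1.21]
shift [-3.536, -0.805, 0.04] twist(-pi,0,pi) [[0.001, -0.0, -0.5], [-0.0, -0.001, 0.5], [0.001, -0.0, -0.5]]
```

```bash
python3 -m jog '{"claw":[0,0,0,0,0,0,0,0,0,0],"xyz":[[-0.354,-0.08,0.004],[-0.354,-0.08,0.004],[-0.354,-0.08,0.004],[-0.354,-0.08,0.004],[-0.354,-0.08,0.004],[-0.354,-0.08,0.004],[-0.354,-0.08,0.004],[-0.354,-0.08,0.004],[-0.354,-0.08,0.004],[-0.354,-0.08,0.004]],"twist":[[0,0,0],[0,0,0],[0,0,0],[0,0,0],[0,0,0],[0,0,0],[0,0,0],[0,0,0],[0,0,0],[0,0,0]]}'
python3 -m jog '{"claw":[0,0,0,0,0,0,0,0,0,0,0],"xyz":[[0,0,0],[0,0,0],[0,0,0],[0,0,0],[0,0,0],[0,0,0],[0,0,0],[0,0,0],[0,0,0],[0,0,0],[0,0,0]],"twist":[[0,0,0.05],[0,0,0.05],[0,0,0.05],[0,0,0.05],[0,0,0.05],[0,0,0.05],[0,0,0.05],[0,0,0.05],[0,0,0.05],[0,0,0.05],[0,0,0]]}'
python3 - <<'E'
from h import *
go([472,-32,15],0)
w=cam("wrist");cv2.imwrite("pics/w8.png",w["color"][:,:,::-1])
print(boxes("wrist","bottle_a"))
E
```

```text
clock: 26.7
eef_pos: [470.8, -34.6, 148.0]
tool_rot: [-3.138, 0.0, 1.572]
force: [0.5, -0.6, -0.1]
width: 28.2
gripper_force: 59.3
clock: 28.08
eef_pos: [471.2, -33.4, 148.2]
tool_rot: [3.141, 0.003, 0.003]
force: [0.6, 0.6, -0.8]
width: 27.7
gripper_force: 59.3
at [471.2 -33.4 148.2] rot [3.141e+00 3.000e-03 3.000e-03] t 28.07 w 27.7 gf 59.3 F [ 0.6  0.6 -0.8] q7 [ 0.41  0.57 -0.58  2.07  0.51  0.65 -2.08]
shift [0.012, -0.015, 1.332] twist(-pi,0,pi) [[-0.002, 0.0, -0.999], [0.0, 0.001, 0.001], [-0.002, 0.0, -0.999]]
[([315.8, 167.9, 33.1, 90.5], 0.79), ([205.7, 163.7, 33.1, 93.4], 0.68), ([246.6, 200.8, 60.1, 151.3], 0.58)]
```

View pics/w8.png

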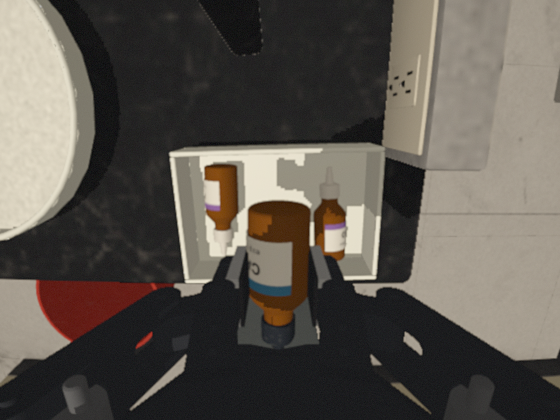

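Two bottles lie in the tray at (221,195) and (331,225), and the third is held centred over the gap between them.

```bash
python3 -m jog '{"claw":[0,0,0,0,0,0,0,0,0,0,0],"xyz":[[0.01,-0.01,0.2],[0,0,0.25],[0,0,0.25],[0,0,0.2],[0,0,0.15],[0,0,0.1],[0,0,0.08],[0,0,0.05],[0,0,0.03],[0,0,0.02],[0,0,0]],"twist":[[0,0,0],[0,0,0],[0,0,0],[0,0,0],[0,0,0],[0,0,0],[0,0,0],[0,0,0],[0,0,0],[0,0,0],[0,0,0]]}'
python3 -m jog '{"claw":[0.4,0.4,0.4,0.4,0.4,0.4,0.4,0.4,0.4,0.4,0.4],"xyz":[[0,0,0],[0,0,0],[0,0,0],[0,0,-0.1],[0,0,-0.2],[0,0,-0.3],[0,0,-0.4],[0,0,-0.4],[0,0,-0.4],[0,0,-0.3],[0,0,0]],"twist":[[0,0,0],[0,0,0],[0,0,0],[0,0,0],[0,0,0],[0,0,0],[0,0,0],[0,0,0],[0,0,0],[0,0,0],[0,0,0]]}'
python3 - <<'E'
from h import *
go([440,380,200],0)
w=cam("wrist");cv2.imwrite("pics/w9.png",w["color"][:,:,::-1])
print(boxes("wrist","bottle_a"))
E
```

```text
clock: 29.55
eef_pos: [472.5, -32.4, 15.7]
tool_rot: [3.141, 0.002, 0.002]
force: [0.5, 0.5, -0.6]
width: 28.1
gripper_force: 59.3
clock: 30.92
eef_pos: [474.1, -32.3, 228.1]
tool_rot: [3.141, -0.003, 0.001]
force: [0.6, -0.6, 0.2]
width: 34.5
gripper_force: 0.0
at [474.1 -32.3 228.1] rot [ 3.141e+00 -3.000e-03  1.000e-03] t 30.93 w 34.5 gf 0.0 F [ 0.6 -0.6  0.2] q7 [ 0.51  0.46 -0.7   1.98  0.39  0.84 -1.98]
shift [-0.337, -4.123, 0.276] twist(-pi,0,pi) [[0.001, 0.0, -1.0], [0.0, -0.001, 0.0], [0.001, 0.0, -1.0]]
[([221.6, 161.9, 28.0, 68.2], 0.85), ([267.3, 155.3, 26.2, 76.6], 0.71)]
```

View pics/w9.png

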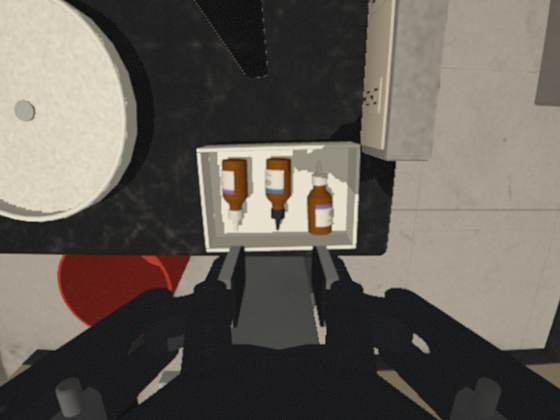

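All three bottles lie in the tray at (235,193), (278,193) and (320,207), and the disc is empty. Now the gauge.

```bash
python3 -m jog '{"claw":[0.6,0.6,0.6,0.6,0.6,0.6,0.6,0.6,0.6,0.6,0.6,0.6],"xyz":[[-0.01,-0.36,0],[-0.01,-0.36,0],[-0.01,-0.36,0],[-0.01,-0.36,0],[-0.01,-0.36,0],[-0.01,-0.36,0],[-0.01,-0.36,0],[-0.01,-0.36,0],[-0.01,-0.36,0],[-0.01,-0.36,0],[-0.01,-0.36,0],[-0.01,-0.36,0]],"twist":[[0,0,0],[0,0,0],[0,0,0],[0,0,0],[0,0,0],[0,0,0],[0,0,0],[0,0,0],[0,0,0],[0,0,0],[0,0,0],[0,0,0]]}'
python3 -m jog '{"claw":[0.6,0.6,0.6,0.6,0.6,0.6,0.6,0.6,0.6,0.6],"xyz":[[0,0,0],[0,0,0],[0,0,0],[0,0,0],[0,0,0],[0,0,0],[0,0,0],[0,0,0],[0,0,0],[0,0,0]],"twist":[[0,0,-0.055],[0,0,-0.055],[0,0,-0.055],[0,0,-0.055],[0,0,-0.055],[0,0,-0.055],[0,0,-0.055],[0,0,-0.055],[0,0,-0.055],[0,0,0]]}'
python3 - <<'E'
from h import *
go([480,436,160],np.pi)
E
```

```text
clock: 32.52
eef_pos: [459.3, 400.1, 223.7]
tool_rot: [3.139, 0.004, 0.002]
force: [-0.4, 0.2, 0.1]
width: 51.5
gripper_force: 0.0
clock: 33.78
eef_pos: [459.5, 399.0, 223.8]
tool_rot: [-3.137, 0.002, 1.555]
force: [-0.7, -0.3, 0.5]
width: 51.4
gripper_force: 0.0
at [459.5 399.  223.8] rot [-3.137e+00  2.000e-03  1.555e+00] t 33.77 w 51.4 gf 0.0 F [-0.7 -0.3  0.5] q7 [-0.18  0.78 -1.04  1.62  0.72  1.17 -1.41]
shift [0.374, 0.202, 0.636] twist(-pi,0,pi) [[-0.001, 0.002, 0.495], [-0.002, -0.001, -0.505], [-0.001, 0.002, 0.495]]
```

```bash
python3 -m jog '{"claw":[0.6,0.6,0.6,0.6,0.6],"xyz":[[0,0,0],[0,0,0],[0,0,0],[0,0,0],[0,0,0]],"twist":[[0,0,-0.055],[0,0,-0.055],[0,0,-0.055],[0,0,-0.055],[0,0,0]]}'
python3 - <<'E'
from h import *
go([480,436,160],np.pi)
E
```

```text
clock: 34.4
eef_pos: [459.8, 399.4, 224.6]
tool_rot: [-3.138, -0.001, 2.244]
force: [-0.2, -0.1, 0.3]
width: 51.4
gripper_force: 0.0
at [459.8 399.4 224.6] rot [-3.138e+00 -1.000e-03  2.244e+00] t 34.4 w 51.4 gf 0.0 F [-0.2 -0.1  0.3] q7 [-0.13  0.84 -1.18  1.62  0.81  1.25 -0.8 ]
shift [0.16, 0.388, 0.645] twist(-pi,0,pi) [[-0.001, 0.001, 0.714], [-0.001, -0.001, -0.286], [-0.001, 0.001, 0.714]]
```

```bash
python3 -m jog '{"claw":[0.6,0.6,0.6,0.6,0.6,0.6],"xyz":[[0,0,0],[0,0,0],[0,0,0],[0,0,0],[0,0,0],[0,0,0]],"twist":[[0,0,-0.055],[0,0,-0.055],[0,0,-0.055],[0,0,-0.055],[0,0,-0.055],[0,0,-0.011]]}'
python3 - <<'E'
from h import *
go([480,436,160],np.pi)
E
```

```text
clock: 35.15
eef_pos: [460.0, 399.6, 225.2]
tool_rot: [-3.141, -0.002, -3.141]
force: [0.2, -0.1, 0.3]
width: 51.2
gripper_force: 0.0
at [460.  399.6 225.2] rot [-3.141e+00 -2.000e-03 -3.141e+00] t 35.15 w 51.2 gf 0.0 F [ 0.2 -0.1  0.3] q7 [-0.12  0.86 -1.22  1.62  0.84  1.27  0.07]
shift [-0.202, 0.365, 0.652] twist(-pi,0,pi) [[0.001, -0.0, -1.0], [-0.0, -0.001, 0.0], [0.001, -0.0, -1.0]]
```

```bash
python3 -m jog '{"claw":[0.6,0.6,0.6,0.6,0.6],"xyz":[[-0.1,0.091,0.13],[-0.1,0.091,0.13],[-0.1,0.091,0.13],[-0.1,0.091,0.13],[0,0,0]],"twist":[[0,0,0],[0,0,0],[0,0,0],[0,0,0],[0,0,0]]}'
python3 - <<'E'
from h import *
go([515,436,64],np.pi)
w=cam("wrist");np.save("w10.npy",w,allow_pickle=True);
print(boxes("wrist","brake_handle"),boxes("wrist","brake_marker"))
for n,p in dict(handle_top=(515,436,97),pointer=(515,436,14),fin=(466,454,32),disc=(560,251,30)).items(): print(n,proj(w,p).round(0))
cv2.imwrite("pics/w10.png",cv2.resize(w["color"][:,:,::-1],(800,600),interpolation=cv2.INTER_CUBIC))
E
```

```text
clock: 35.78
eef_pos: [500.0, 436.4, 171.6]
tool_rot: [-3.14, -0.004, -3.138]
force: [-0.8, 0.1, 0.4]
width: 51.1
gripper_force: 0.0
at [500.  436.4 171.6] rot [-3.14  -0.004 -3.138] t 35.77 w 51.1 gf 0.0 F [-0.8  0.1  0.4] q7 [-0.2   0.98 -1.15  1.51  0.91  1.26  0.1 ]
shift [-0.154, -0.003, 1.075] twist(-pi,0,pi) [[0.002, -0.001, -0.999], [-0.0, -0.001, 0.001], [0.002, -0.001, -0.999]]
[([261.7, 206.1, 23.8, 45.7], 0.72)] [([286.4, 147.1, 18.0, 19.8], 0.54)]
handle_top [277. 237.]
pointer [278. 208.]
fin [297. 163.]
disc [101. 253.]
```

View pics/w10.png

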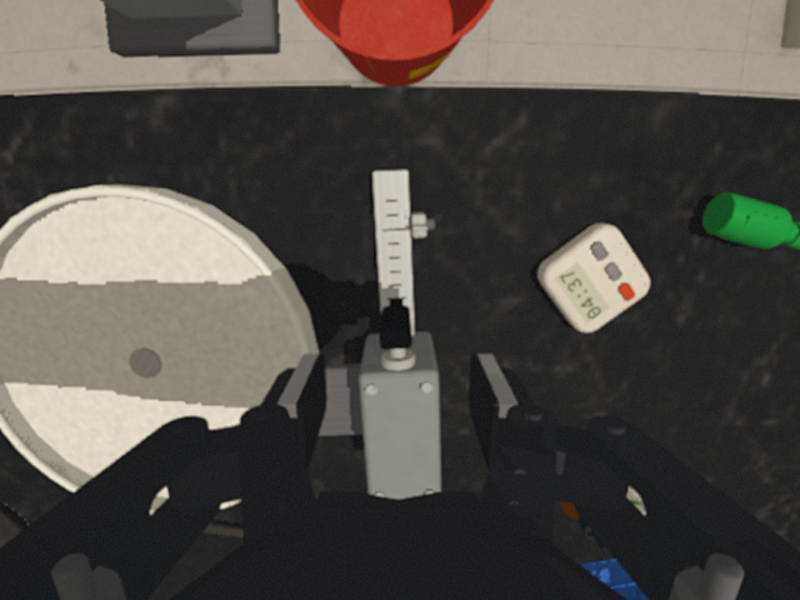

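The gauge is seen from its front: black handle at (397,325), pointer at (397,293), marker at (419,225) beside the long tick at (397,229). The timer, at (594,278), is well clear.

Run:
```python
from h import *
d=np.load("w10.npy",allow_pickle=True).item()
U=lambda x,y,z:unproj(d,((x+.5)/800*560-.5,(y+.5)/600*420-.5),z).round(1)
print("rail L",U(373,172,12),U(382,335,12),"rail R",U(409,171,12),U(414,330,12))
print("housing top",U(361,338,74),U(435,336,74),U(441,490,74),U(369,495,74),"screws",U(371,389,76),U(426,387,76))
print("tick",U(386,229,12),U(409,229,12),"fin",U(420,224,32),"marker base",U(420,226,10),"hub",U(146,362,32))
print("pointer low",U(397,292,14),U(397,296,20),"handle near bottom",U(397,302,47),"handle top",U(396,345,97),"handle far top corner",U(383,347,97),U(410,346,97))
im=d["color"][95:260,230:330,::-1];cv2.imwrite("pics/g2.png",cv2.resize(im,(364,600),interpolation=cv2.INTER_CUBIC))
```

```text
rail L [427.1 419.6  12. ] [544.8 425.   12. ] rail R [426.3 444.   12. ] [540.7 449.   12. ]
housing top [523.2 414.7  74. ] [521.7 458.9  74. ] [632.8 466.3  74. ] [637.  417.7  74. ] screws [555.9 420.4  76. ] [554.4 454.2  76. ]
tick [465.6 428.3  12. ] [465.6 444.4  12. ] fin [459.9 451.   32. ] marker base [463.7 452.2  10. ] hub [559.4 253.5  32. ]
pointer low [510.8 436.2  14. ] [512.1 436.2  20. ] handle near bottom [508.6 436.2  47. ] handle top [518.2 435.7  97. ] handle far top corner [519.4 428.7  97. ] [518.8 443.3  97. ]
```

View pics/g2.png

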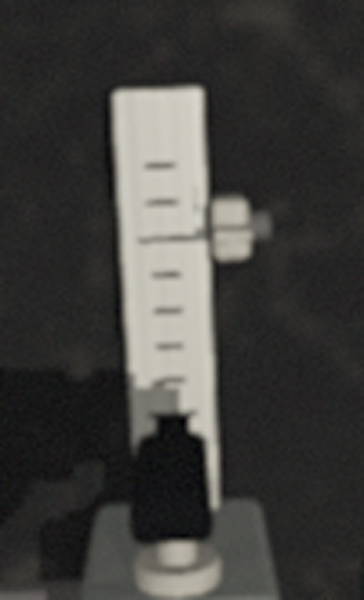

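```bash
python3 -m jog '{"claw":[0.6,0.6,0.6,0.6,0.6,0.6,0.6],"xyz":[[-0.07,0,0.1],[-0.07,0,0.2],[0,0,0.2],[0,0,0.2],[0,0,0.2],[0,0,0.12],[0,0,0.1]],"twist":[[0,0,-0.014],[0,0,0],[0,0,0],[0,0,0],[0,0,0],[0,0,0],[0,0,0]]}'
python3 - <<'E'
from h import *
go([514,436.2,58],np.pi+.044)
w=cam("wrist");np.save("w11.npy",w,allow_pickle=True)
print(boxes("wrist","brake_handle"),boxes("wrist","brake_marker"))
for n,p in dict(pointer=(512.5,436,14),fin=(465,453,32),fin0=(465,453,12),tick=(465.6,434,12)).items(): print(n,proj(w,p).round(1))
g=cv2.cvtColor(w["color"],cv2.COLOR_RGB2GRAY)
cv2.imwrite("pics/g3.png",cv2.resize(w["color"][60:260,180:400,::-1],(660,600),interpolation=cv2.INTER_CUBIC))
E
```

```text
clock: 36.8
eef_pos: [513.5, 436.7, 60.7]
tool_rot: [3.142, -0.002, -3.093]
force: [-0.1, -0.0, -0.5]
width: 51.4
gripper_force: 0.0
at [513.5 436.7  60.7] rot [ 3.142e+00 -2.000e-03 -3.093e+00] t 36.8 w 51.4 gf 0.0 F [-0.1 -0.  -0.5] q7 [-0.22  1.11 -1.07  1.55  1.05  1.14  0.09]
shift [-0.005, -0.006, 0.027] twist(-pi,0,pi) [[0.001, 0.0, -0.998], [0.0, -0.001, 0.002], [0.001, 0.0, -0.998]]
[([252.7, 231.7, 41.5, 86.5], 0.63)] [([294.8, 142.0, 26.4, 28.2], 0.97), ([254.5, 233.3, 41.2, 85.4], 0.51)]
pointer [276.8 230.2]
fin [310.5 164. ]
fin0 [307.2 159.8]
tick [277.2 159.3]
```

```bash
python3 -m jog '{"claw":[0,0,0,0,0,0],"xyz":[[0,0,0.02],[0,0,0],[0,0,0],[0,0,0],[0,0,0],[0,0,0]],"twist":[[0,0,0],[0,0,0],[0,0,0],[0,0,0],[0,0,0],[0,0,0]]}'
python3 - <<'E'
from h import *
w=cam("wrist");np.save("w12.npy",w,allow_pickle=True);go()
E
python3 -m jog '{"claw":[0,0,0,0,0,0,0,0,0,0],"xyz":[[0.04,0,0],[0.05,0,0],[0.05,0,0],[0.05,0,0],[0.05,0,0],[0.05,0,0],[0.05,0,0],[0.04,0,0],[0.02,0,0],[0,0,0]],"twist":[[0,0,0],[0,0,0],[0,0,0],[0,0,0],[0,0,0],[0,0,0],[0,0,0],[0,0,0],[0,0,0],[0,0,0]]}'
python3 - <<'E'
from h import *
w=cam("wrist");np.save("w13.npy",w,allow_pickle=True);go()
a=np.load("w12.npy",allow_pickle=True).item()
for d in(a,w):print([(boxes("wrist","brake_marker"))])
f=lambda d,r,c:cv2.resize(d["color"][r:r+120,c:c+80,::-1],(400,600),interpolation=cv2.INTER_CUBIC)
cv2.imwrite("pics/m.png",np.hstack([f(a,125,245),f(w,155,250)]))
E
```

```text
clock: 37.7
eef_pos: [514.0, 435.2, 60.0]
tool_rot: [-3.139, -0.002, -3.093]
force: [-1.6, -5.5, 4.4]
width: 17.1
gripper_force: 59.2
at [514.  435.2  60. ] rot [-3.139e+00 -2.000e-03 -3.094e+00] t 37.75 w 17.4 gf 59.2 F [-0.5 -5.4  5.3] q7 [-0.22  1.11 -1.07  1.55  1.05  1.14  0.09]
shift None twist(-pi,0,pi) None
clock: 39.0
eef_pos: [477.1, 433.4, 60.0]
tool_rot: [-3.14, 0.003, -3.095]
force: [5.9, -4.6, 1.7]
width: 17.0
gripper_force: 58.9
at [477.2 433.4  60. ] rot [-3.140e+00  3.000e-03 -3.095e+00] t 39.05 w 17.1 gf 58.9 F [ 5.6 -3.   1.7] q7 [-0.23  1.08 -1.07  1.64  1.06  1.1  -0.  ]
shift None twist(-pi,0,pi) None
[[([297.3, 197.7, 23.6, 26.3], 0.57)]]
[[([297.3, 197.7, 23.6, 26.3], 0.57)]]
```

View pics/m.png

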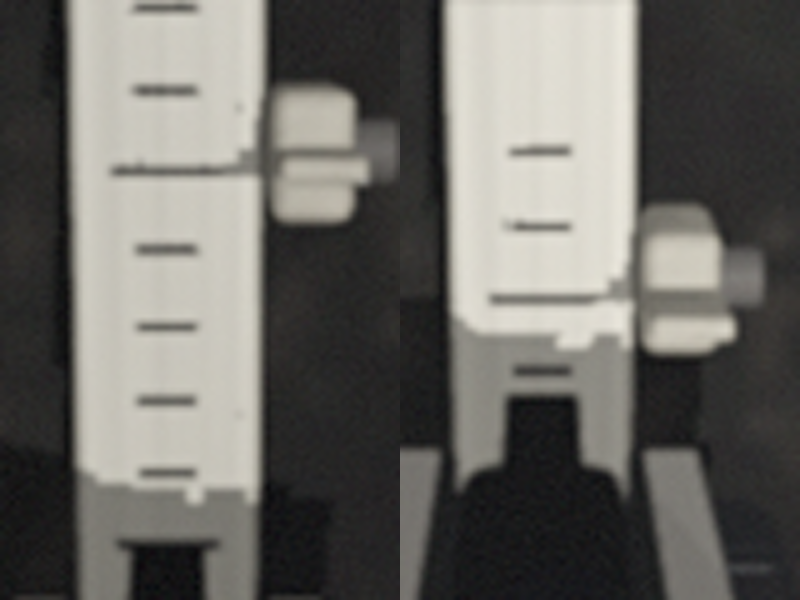

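Left (home): the fin top is the light bar at (320,170) and the pointer sits at the zero tick (168,545). Right (pulled about 37 mm): the fin top is at (690,330) and the pointer's lower front edge at (542,395).

Run:
```python
from h import *
a=np.load("w12.npy",allow_pickle=True).item();b=np.load("w13.npy",allow_pickle=True).item()
th=.046; u=np.array([-np.cos(th),-np.sin(th)])
def s(d,x,y,z):
    r,c=(125,245) if d is a else (155,250); x=x if d is a else x-400
    return round(float(unproj(d,(c+(x+.5)/5-.5,r+(y+.5)/5-.5),z)[:2]@u),1)
print("home: t0",s(a,168,545,12),"t50",s(a,165,170,12),"fin",s(a,320,170,32),"body rear/front@19.5",s(a,313,222,19.5),s(a,313,95,19.5))
print("pull: t40",s(b,542,371,12),"t50",s(b,540,299,12),"fin",s(b,690,330,32),"body",s(b,682,355,19.5),s(b,682,232,19.5))
print("fin base",s(b,682,290,19.5),"pointer front",s(b,542,395,13),s(b,542,395,15))
for p in ((514,435.2),(477.2,433.4)):print("tcp",np.array(p)@u)
V=np.array(b["view"]);print("cam",(-V[:3,:3].T@V[:3,3]))
```

```text
home: t0 -535.4 t50 -485.0 fin -482.6 body rear/front@19.5 -490.4 -475.1
pull: t40 -495.3 t50 -485.1 fin -482.7 body -490.3 -473.9
fin base -481.6 pointer front -498.4 -497.6
tcp -533.4684245278074
tcp -496.6245812605698
cam [405.98123731 430.21404808 202.56522071]
```

```bash
python3 -m jog '{"claw":[0,0,0,0,0,0],"xyz":[[0.04,0,0],[0.05,0,0],[0.05,0,0],[0.025,0,0],[0,0,0],[0,0,0]],"twist":[[0,0,0],[0,0,0],[0,0,0],[0,0,0],[0,0,0],[0,0,0]]}'
python3 - <<'E'
from h import *
go()
w=cam("wrist");np.save("w14.npy",w,allow_pickle=True)
th=.046; u=np.array([-np.cos(th),-np.sin(th)]);S=lambda c,r,z:round(float(unproj(w,(c,r),z)[:2]@u),1)
s=readout.read_state();print("tcp s",s["eef_pos"][:2]@u)
g=cv2.cvtColor(w["color"],cv2.COLOR_RGB2GRAY)
print("pointer col 278",[(r,int(g[r,276:281].mean()),S(278,r,13)) for r in range(222,242)])
print("fin",boxes("wrist","brake_marker"))
c=int(round(proj(w,(461,453,32))[0]));print(c,[(r,int(g[r,c-2:c+3].mean()),S(c,r,32)) for r in range(225,262)])
E
```

```text
clock: 39.9
eef_pos: [461.5, 432.6, 60.0]
tool_rot: [-3.14, 0.004, -3.096]
force: [7.7, -3.4, 1.9]
width: 16.8
gripper_force: 58.9
at [461.5 432.6  60. ] rot [-3.14   0.004 -3.096] t 39.9 w 16.8 gf 58.9 F [ 7.7 -3.4  1.9] q7 [-0.24  1.07 -1.07  1.68  1.07  1.08 -0.04]
shift None twist(-pi,0,pi) None
tcp s -480.90713577005226
pointer col 278 [(222, 120, -474.5), (223, 87, -475.2), (224, 134, -475.9), (225, 155, -476.6), (226, 156, -477.3), (227, 156, -478.0), (228, 155, -478.7), (229, 155, -479.5), (230, 156, -480.2), (231, 157, -480.9), (232, 155, -481.6), (233, 122, -482.3), (234, 60, -483.0), (235, 25, -483.8), (236, 27, -484.5), (237, 30, -485.2), (238, 31, -485.9), (239, 29, -486.7), (240, 30, -487.4), (241, 30, -488.1)]
fin [([295.5, 217.1, 24.0, 31.0], 0.62)]
311 [(225, 164, -469.9), (226, 183, -470.5), (227, 189, -471.2), (228, 188, -471.8), (229, 169, -472.5), (230, 141, -473.1), (231, 132, -473.7), (232, 133, -474.4), (233, 132, -475.0), (234, 131, -475.7), (235, 128, -476.3), (236, 124, -477.0), (237, 125, -477.6), (238, 126, -478.3), (239, 127, -478.9), (240, 127, -479.6), (241, 127, -480.2), (242, 131, -480.9), (243, 138, -481.6), (244, 143, -482.2), (245, 142, -482.9), (246, 128, -483.5), (247, 98, -484.2), (248, 75, -484.9), (249, 75, -485.5), (250, 82, -486.2), (251, 87, -486.9), (252, 91, -487.6), (253, 95, -488.2), (254, 99, -488.9), (255, 102, -489.6), (256, 105, -490.3), (257, 111, -490.9), (258, 116, -491.6), (259, 120, -492.3), (260, 124, -493.0), (261, 128, -493.7)]
```

```bash
python3 -m jog '{"claw":[0,0,0,0,0,0,0,0,0,0,0,0],"xyz":[[0.006,0,0],[0,0,0],[0,0,0],[0,0,0],[0,0,0],[0,0,0],[0,0,0],[0,0,0],[0,0,0],[0,0,0],[0,0,0],[0,0,0]],"twist":[[0,0,0],[0,0,0],[0,0,0],[0,0,0],[0,0,0],[0,0,0],[0,0,0],[0,0,0],[0,0,0],[0,0,0],[0,0,0],[0,0,0]]}'
for i in 1; do python3 - <<'E'
from h import *
th=.046; u=np.array([-np.cos(th),-np.sin(th)]);w=cam("wrist");g=cv2.cvtColor(w["color"],cv2.COLOR_RGB2GRAY)
S=lambda c,r,z:round(float(unproj(w,(c,r),z)[:2]@u),1)
print(readout.read_state()["eef_pos"][:2]@u,[(r,int(g[r,276:281].mean()),S(278,r,16)) for r in range(231,237)])
E
done
python3 -m jog '{"claw":[0,0,0,0,0,0,0,0,0,0,0,0],"xyz":[[0,0,0],[0,0,0],[0,0,0],[0,0,0],[0,0,0],[0,0,0],[0,0,0],[0,0,0],[0,0,0],[0,0,0],[0,0,0],[0,0,0]],"twist":[[0,0,0],[0,0,0],[0,0,0],[0,0,0],[0,0,0],[0,0,0],[0,0,0],[0,0,0],[0,0,0],[0,0,0],[0,0,0],[0,0,0]]}'
python3 -m jog '{"claw":[0,0,0,0,0,0,0,0,0,0,0,0],"xyz":[[0,0,0],[0,0,0],[0,0,0],[0,0,0],[0,0,0],[0,0,0],[0,0,0],[0,0,0],[0,0,0],[0,0,0],[0,0,0],[0,0,0]],"twist":[[0,0,0],[0,0,0],[0,0,0],[0,0,0],[0,0,0],[0,0,0],[0,0,0],[0,0,0],[0,0,0],[0,0,0],[0,0,0],[0,0,0]]}'
python3 - <<'E'
from h import *
th=.046; u=np.array([-np.cos(th),-np.sin(th)]);w=cam("wrist");g=cv2.cvtColor(w["color"],cv2.COLOR_RGB2GRAY)
S=lambda c,r,z:round(float(unproj(w,(c,r),z)[:2]@u),1)
print(readout.read_state()["eef_pos"][:2]@u,[(r,int(g[r,276:281].mean()),S(278,r,16)) for r in range(231,237)])
E
```

```text
clock: 41.5
eef_pos: [461.1, 432.6, 60.0]
tool_rot: [-3.14, 0.005, -3.096]
force: [7.7, -3.2, 2.2]
width: 17.2
gripper_force: 58.9
-480.47678254252486 [(231, 158, -479.4), (232, 155, -480.1), (233, 123, -480.8), (234, 60, -481.5), (235, 25, -482.2), (236, 28, -482.9)]
clock: 43.05
eef_pos: [461.1, 432.5, 60.0]
tool_rot: [-3.14, 0.005, -3.096]
force: [8.0, -2.7, 1.8]
width: 17.1
gripper_force: 58.9
clock: 44.55
eef_pos: [461.1, 432.5, 60.0]
tool_rot: [-3.14, 0.005, -3.096]
force: [7.7, -2.9, 3.0]
width: 17.1
gripper_force: 58.9
-480.5316092338866 [(231, 158, -479.4), (232, 155, -480.1), (233, 123, -480.8), (234, 60, -481.5), (235, 24, -482.2), (236, 27, -482.9)]
```

```bash
python3 -m jog '{"claw":[0,0,0,0,0,0,0,0,0,0,0,0],"xyz":[[0.006,0,0],[0,0,0],[0,0,0],[0,0,0],[0,0,0],[0,0,0],[0,0,0],[0,0,0],[0,0,0],[0,0,0],[0,0,0],[0,0,0]],"twist":[[0,0,0],[0,0,0],[0,0,0],[0,0,0],[0,0,0],[0,0,0],[0,0,0],[0,0,0],[0,0,0],[0,0,0],[0,0,0],[0,0,0]]}'
python3 -m jog '{"claw":[0,0,0,0,0,0,0,0,0,0,0,0],"xyz":[[0,0,0],[0,0,0],[0,0,0],[0,0,0],[0,0,0],[0,0,0],[0,0,0],[0,0,0],[0,0,0],[0,0,0],[0,0,0],[0,0,0]],"twist":[[0,0,0],[0,0,0],[0,0,0],[0,0,0],[0,0,0],[0,0,0],[0,0,0],[0,0,0],[0,0,0],[0,0,0],[0,0,0],[0,0,0]]}'
python3 -m jog '{"claw":[0,0,0,0],"xyz":[[0,0,0],[0,0,0],[0,0,0],[0,0,0]],"twist":[[0,0,0],[0,0,0],[0,0,0],[0,0,0]]}'
python3 -m jog '{"claw":[0,0,0,0,0,0,0,0,0,0,0],"xyz":[[-0.04,0,0],[-0.05,0,0],[-0.05,0,0],[-0.05,0,0],[-0.05,0,0],[-0.05,0,0],[-0.05,0,0],[-0.05,0,0],[-0.05,0,0],[-0.05,0,0],[-0.04,0,0]],"twist":[[0,0,0],[0,0,0],[0,0,0],[0,0,0],[0,0,0],[0,0,0],[0,0,0],[0,0,0],[0,0,0],[0,0,0],[0,0,0]]}'
python3 -m jog '{"claw":[0.6,0.6,0.6,0.6,0.6,0.6],"xyz":[[0,0,0],[0,0,0],[0,0,0],[0,0,0],[0,0,0],[0,0,0]],"twist":[[0,0,0],[0,0,0],[0,0,0],[0,0,0],[0,0,0],[0,0,0]]}'
```

```text
clock: 46.1
eef_pos: [460.5, 432.5, 60.0]
tool_rot: [-3.14, 0.005, -3.096]
force: [8.2, -3.0, 2.1]
width: 17.3
gripper_force: 58.8
clock: 47.6
eef_pos: [460.6, 432.5, 60.0]
tool_rot: [-3.14, 0.005, -3.096]
force: [9.1, -3.0, 1.8]
width: 17.6
gripper_force: 58.8
clock: 48.1
eef_pos: [460.5, 432.5, 60.0]
tool_rot: [-3.14, 0.005, -3.096]
force: [8.5, -2.8, 2.4]
width: 17.4
gripper_force: 58.8
clock: 49.48
eef_pos: [511.0, 435.1, 60.0]
tool_rot: [-3.14, 0.001, -3.095]
force: [2.0, -4.9, 4.8]
width: 17.2
gripper_force: 59.1
clock: 50.22
eef_pos: [508.9, 436.4, 59.4]
tool_rot: [-3.142, -0.002, -3.093]
force: [0.2, 0.6, 0.5]
width: 51.3
gripper_force: 0.0
```

Released. Lift clear, then check the slide and the bottles.

```bash
python3 -m jog '{"claw":[0.6,0.6,0.6,0.6,0.6,0.6,0.6],"xyz":[[0,0,-0.2],[0,0,-0.2],[0,0,-0.2],[0,0,-0.2],[0,0,-0.2],[0,0,-0.14],[0,0,0]],"twist":[[0,0,0],[0,0,0],[0,0,0],[0,0,0],[0,0,0],[0,0,0],[0,0,0]]}'
python3 - <<'E'
from h import *
go()
w=cam("wrist");b=boxes("wrist","brake_handle");print(b)
a=np.load("w10.npy",allow_pickle=True).item()
g=cv2.cvtColor(w["color"],cv2.COLOR_RGB2GRAY);ga=cv2.cvtColor(a["color"],cv2.COLOR_RGB2GRAY)
for n,d,G in(("before",a,ga),("now",w,g)):
    c,r=proj(d,(512,436,14)).round().astype(int); print(n,[(float(unproj(d,(c,i),14)[0].round(1)),int(G[i,c-1:c+2].mean())) for i in range(r-6,r+7)])
d=cam("top");cv2.imwrite("pics/end.png",d["color"][:,:,::-1]);print("tray px",[proj(d,p).round(0) for p in((517,56,45),(397,-120,45))])
print("top bottles",boxes("top","bottle_a"))
d=cam("scene");print("scene bottles",boxes("scene","bottle_a"),[proj(d,p).round(0) for p in((473,17,20),(443,-82,20),(472,-32,20))])
E
```

```text
clock: 51.1
eef_pos: [509.5, 436.9, 174.9]
tool_rot: [3.14, -0.0, -3.093]
force: [-0.6, -0.2, 0.1]
width: 51.0
gripper_force: 0.0
at [509.5 436.9 174.9] rot [ 3.14  -0.    -3.093] t 51.1 w 51.0 gf 0.0 F [-0.6 -0.2  0.1] q7 [-0.19  0.98 -1.15  1.49  0.91  1.27  0.17]
shift None twist(-pi,0,pi) None
[([0.0, 109.5, 304.1, 235.0], 0.66), ([262.1, 197.5, 23.9, 43.1], 0.57)]
before [(505.2, 131), (506.3, 158), (507.3, 166), (508.4, 144), (509.5, 136), (510.5, 137), (511.6, 138), (512.7, 138), (513.7, 126), (514.8, 91), (515.9, 38), (517.0, 13), (518.1, 16)]
now [(505.5, 129), (506.5, 168), (507.6, 191), (508.7, 193), (509.7, 192), (510.8, 191), (511.8, 193), (512.9, 191), (514.0, 178), (515.0, 131), (516.1, 57), (517.2, 12), (518.3, 16)]
tray px [array([369., 247.]), array([431., 292.])]
top bottles [([132.4, 254.5, 25.6, 18.1], 0.73)]
scene bottles [([229.7, 330.3, 37.8, 29.3], 0.91), ([369.0, 202.7, 19.5, 1.4], 0.65), ([379.9, 192.0, 26.9, 12.8], 0.65)] [array([375., 206.]), array([397., 195.]), array([381., 200.])]
```

```bash
python3 -m jog '{"claw":[0.6,0.6,0.6,0.6,0.6,0.6,0.6,0.6,0.6,0.6,0.6,0.6],"xyz":[[0.15,0,-0.2],[0.15,0,-0.2],[0.15,-0.1,-0.2],[0.15,-0.4,-0.1],[0,-0.4,0],[0,-0.4,0],[0,-0.4,0],[0,-0.4,0],[0,-0.4,0],[0,-0.4,0],[0,-0.4,0],[0,-0.4,0]],"twist":[[0,0,0],[0,0,0],[0,0,0],[0,0,0],[0,0,0],[0,0,0],[0,0,0],[0,0,0],[0,0,0],[0,0,0],[0,0,0],[0,0,0]]}'
python3 - <<'E'
from h import *
go()
for n in("wrist","top"):
    d=cam(n);print(n,boxes(n,"bottle_a"),boxes(n,"tray"))
    h=cv2.cvtColor(d["color"],cv2.COLOR_RGB2HSV);m=cv2.inRange(h,(3,130,40),(16,255,200))
    k,_,st,ce=cv2.connectedComponentsWithStats(m)
    for i in range(1,k):
        if st[i,4]>40:
            p=unproj(d,ce[i],25);print(st[i].tolist(),p.round(0))
E
```

```text
clock: 52.9
eef_pos: [466.7, 63.6, 245.1]
tool_rot: [-3.14, 0.0, -3.091]
force: [0.6, -0.5, -1.0]
width: 51.4
gripper_force: 0.0
at [466.7  63.6 245.1] rot [-3.14   0.    -3.091] t 52.9 w 51.4 gf 0.0 F [ 0.6 -0.5 -1. ] q7 [ 0.6   0.62 -1.22  1.96  0.67  1.05  0.69]
shift None twist(-pi,0,pi) None
wrist [([215.0, 138.0, 27.1, 73.9], 0.72), ([244.8, 137.9, 22.7, 74.0], 0.71), ([145.8, 131.1, 32.0, 69.3], 0.57), ([323.0, 162.5, 235.2, 172.0], 0.21)] [([115.9, 118.3, 156.6, 106.4], 0.96)]
[353, 0, 163, 80, 6662] [293. 220.  25.]
[146, 133, 28, 48, 711] [441. -77.  25.]
[217, 161, 24, 49, 967] [475.   3.  25.]
[244, 163, 22, 47, 833] [474.  34.  25.]
[550, 338, 10, 20, 144] [704. 509.  25.]
top [([131.2, 256.2, 26.9, 16.5], 0.53), ([374.8, 253.0, 3.2, 24.2], 0.52), ([381.3, 252.2, 8.7, 29.4], 0.52)] [([370.2, 244.8, 60.5, 44.4], 0.88)]
[327, 155, 23, 22, 74] [751. 144.  25.]
[197, 170, 13, 10, 56] [714. 534.  25.]
[182, 184, 14, 13, 84] [668. 576.  25.]
[373, 254, 18, 10, 120] [488.  17.  25.]
[248, 310, 29, 18, 89] [316. 356.  25.]
[202, 325, 85, 78, 2348] [165. 407.  25.]
```

```bash
python3 -c "
from cell import order
print(order.finish_job())"
```

```text
the job is handed in; nothing more can be done
None
```

I laid all three fallen bottles in the white tray, pulled the brake gauge out to about 53 mm (within about 1 mm of level with the fin, by my measurement), held it over 4 s, let it return fully home, left the timer, tape roll and hand lens alone, and handed the job in at about 53 s.

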